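Cover the crucibles and hold the cooling cage's gate ajar

ROBOT

A 6-joint arm with a two-finger parallel gripper is mounted at the origin on a cart in front of the work surface, level with it; the furniture and walls round the work are solid. World frame = base frame: x ahead of the robot, y to its left, z up, the work surface at z = 0. Lengths are in m, angles in rad, forces in N, time in s.
With the tool pointing down it reaches from about 0.275 to 0.875 m from the base axis. Payload 12.5 kg.
Tool frame: the origin (TCP) lies on the centre line of the jaws, within the pads' length; the fingertips stand r.finger_overhang ahead of it and the grasp point (between the pads) lies 3 mm ahead of it (r.finger_overhang is the distance from the TCP to the fingertips, in m); z points along the fingers, y is the line along which they close (so a half turn about z gives the same grasp; the last joint's range is limited). The gripper opens to 85 mm and grips with 20 to 120 N. Pads are 22 mm wide; open, the fingers measure 114 mm over their backs; the gripper's body (76 mm by 85 mm) begins 54 mm behind the grasp point. The pads swing forward as they close: fully open they stand 13 mm farther back than shut.
Start: joints at [1.06, 0.351, 1.652, -0, 1.139, -0.085], TCP at [0.227, 0.501, 0.253] pointing down, gripper open.
Joint ranges: [-2.75, 2.75], [-0.79, 2.1], [0.01, 2.65], [-1.57, 4.71], [0.07, 3.14], [-2.87, 2.87]. Speed limits (rad/s): [2.22, 2.22, 2.79, 3.14, 3.14, 3.14].

INTERFACE

Orientations are given as a unit quaternion [x, y, z, w].
In Python, from cell import r, optics gives the robot as it stands. The module is installed in compiled form; this text tells all that it offers. Calls block until the motion is done:
- r.move_to(position, orientation): joint-space move of the TCP to a pose.
- r.move_linear(position, rot=None, vel=0.15): straight line of the TCP; rot=None keeps the orientation; vel is the mean speed in m/s.
- r.set_joints(angles): joint-space move.
- r.set_gripper(opening, squeeze=None): opening from 0.0 (shut) to 1.0 (fully open); squeeze is the grip in N (None keeps the last); returns when the fingers have stopped.
- r.sleep(seconds).
- r.inverse_kinematics(position, orientation): joint angles nearest the present ones, or None.
- optics.get_image(name): name is "scene" or "top" or "wrist"; returns a dict with "pixels" (384x512x3 uint8, red, green, blue), "depth" (384x512 float32, m along the optical axis (not along the pixel's ray), 0 where there is no reading), "fx", "fy", "cx", "cy" (pixels), "camera_from_world" (4x4, takes a point from world to camera coordinates); the wrist camera has in their place "mount" (4x4, takes a point from camera to tool coordinates, whose origin is the TCP and whose axes are the flange's). Camera axes: x right, y down, z forward; pixel columns grow to the right and rows downward; lengths in m; the calibration is good to about 2 mm. A picture is of the moment at which its call begins: read the wrist's pose just before it.
A pose or a line that the arm cannot do raises r.PlanningError and nothing moves.
- r.hand_in(): hands the job in; it is judged then, once.
Readings, each from a call of its own:
- r.current_t(): time.
- r.current_q(): joint angles.
- r.current_qvel(): joint speeds.
- r.current_effort(): joint torques, N m.
- r.current_tool_pos(): TCP position.
- r.current_ee_rot(): TCP orientation.
- r.current_contact_force(): force on the tool from outside, world axes, zero at the start.
- r.current_torque(): the same for the moment, N m.
- r.current_opening(): opening from 0.0 (shut) to 1.0 (fully open).
- r.current_finger_force(): force on a finger pad.
Only numpy, scipy, OpenCV 4.12 (cv2) and the standard library are available. Lean on these libraries where they do the work, as an engineer would, in place of code of your own. Each camera call takes 0.05 s, during which the arm holds its last target. There are 200 camera calls.

TASK

Put the two crucibles' own lids on them, ivory on ivory and black on black, each fully seated, so that they are ready to go into the cooling cage. Then open the cage for me: its bolt sags and catches behind the bent-up lip of the keeper, so lift the bolt by its knob while you draw it, pull the gate about 10 cm open at its free edge and finish while still holding it there, because it springs shut by itself. Leave the wash bottle, vials and stopper where they stand.

Things in the scene. Friction and masses are not known exactly. Their poses are not given: they have to be found in the camera images.
- cage: aluminium-framed wire cage, 140 deep (own x) x 230 wide (own y) x 178 high, fixed to the worktop; origin at the centre of its underside, z up, front (with the gate) facing its own -x. Its yaw differs from start to start.
- gate (a joint): hinge of the gate in the cage's front, rad: 0 shut, grows as the gate swings out towards the robot (its free edge moves to the cage's -x and then +y). The upright hinge line lies in the cage's frame at x = -64 mm, y = +98 mm; the free edge is 196 mm from it, so 0.5 rad is about 10 cm open. Weak self-closing spring, 0.2 to 0.35 N m.
- gate_leaf: the gate itself: wire-filled aluminium frame 196 wide, 10 thick, top edge 175 above the worktop; origin on the hinge line at worktop height, own -y runs from the hinge to the free edge, own -x points out of the front. It carries the bolt.
- bolt (a joint): how far the barrel bolt is drawn back along the gate towards the hinge, m: 0 to 0.003 at the start, 0.036 fully drawn. From 0.024 its head is clear of the keeper and the gate is free. Slides with about 1 to 2 N.
- bolt_lift (a joint): how far the bolt is swung up out of its sag, rad: 0 sagging (it falls back there), 0.10 at most. It pivots in its rear barrel 100 mm behind the knob. While undrawn, its 22 mm head hangs about 5 mm behind the keeper's lip: it must be up by at least 0.04 (knob raised 4 mm; 6 to 8 mm is safe, 10 is the stop) until it has been drawn by 0.02; without lifting it stops at about 0.005.
- bolt_knob (a point): middle of the bolt's black cylindrical knob, 15 mm diameter, 30 mm long, its axis standing square out of the gate's front; this point is 52 mm in front of the gate's face, about 150 mm above the worktop, 150 mm from the hinge line along the gate. Free on both sides and from above; its own y is the direction of drawing (towards the hinge). Turns with the gate.
- ivory_crucible: ivory crucible, upright, 62 mm rim diameter, 4 mm wall, 48 mm high, open at the top, loose; origin at the centre of its underside
- black_crucible: black crucible, upright, 50 mm rim diameter, 4 mm wall, 40 mm high, open at the top, loose; origin at the centre of its underside
- ivory_lid: ivory lid, loose, 62 mm disc with a plug of 46 mm diameter and 6 mm depth below it and an upright knob of 15 mm diameter that stands from 11 to 30 mm above the origin; origin at the centre of the plug's underside (on the worktop at the start). Seated, its origin is 42 mm above the crucible's.
- black_lid: black lid, loose, 50 mm disc with a plug of 34 mm diameter and 6 mm depth below it and an upright knob of 15 mm diameter that stands from 11 to 30 mm above the origin; origin at the centre of the plug's underside (on the worktop at the start). Seated, its origin is 34 mm above the crucible's.
- wash_bottle: bystander: white wash bottle with blue cap and spout, 212 mm high, 70 mm body
- vial_0: bystander: vial with blue cap, 22 mm diameter, 48 mm high
- vial_2: bystander: vial with red cap, 22 mm diameter, 48 mm high
- stopper_0: bystander: brown rubber stopper, 32 mm diameter, 25 mm high
Not all that is in view belongs to the job. What is shaped like the ivory_crucible but purple is not meant.

How it is judged:
On the way, in this order (a step that is already met when the one before it is completed fails the run):
1. each crucible is covered by its own lid, seated in its mouth (horizontal distance between ivory_lid and ivory_crucible below 0.006 m and z of ivory_lid in the frame of ivory_crucible between 0.039 and 0.0445 m and angle between each of ivory_lid, black_lid's own z axis and vertical below 0.1 rad and horizontal distance between black_lid and black_crucible below 0.006 m and z of black_lid in the frame of black_crucible between 0.031 and 0.0365 m), for 0.2 s.
2. the bolt has been lifted over the keeper's lip and drawn clear of the keeper (value of joint bolt above 0.024 m), for 0.1 s.
At the end, for the whole second after the job is handed in: The gate is still, 0.32 to 0.75 rad open (6 to 14 cm at its free edge), held by the fingers (over 1 N on gate or bolt), no crucible against it; both crucibles stand upright on the worktop, own lids seated (6 mm of centre, 2.5 mm of full depth) (value of joint gate between 0.32 and 0.75 rad and velocity of joint gate between -0.1 and 0.1 rad/s and contact force between the fingers and gate_leaf above 1 N and contact force between gate_leaf and ivory_crucible below 0.1 N and contact force between gate_leaf and black_crucible below 0.1 N and horizontal distance between ivory_lid and ivory_crucible below 0.006 m and z of ivory_lid in the frame of ivory_crucible between 0.039 and 0.0445 m and horizontal distance between black_lid and black_crucible below 0.006 m and z of black_lid in the frame of black_crucible between 0.031 and 0.0365 m and angle between each of ivory_crucible, black_crucible's own z axis and vertical below 0.1 rad and height (world z) of each of ivory_crucible, black_crucible below 0.008 m); the arm keeps its last pose, push and grip.
It fails at once if a bystander (wash bottle, vial or stopper) is shifted by more than 3 cm (distance of any of wash_bottle, vial_0, vial_2, stopper_0 from where it was at the start of the episode above 0.03 m).
It also fails if it takes over 61 s, if anything falls off the work surface, if the arm or the gripper's body presses on something with over 40 N, if the wrist force passes 120 N, or if a joint passes its speed limit or range.

## Working session

There is one attempt and no reset: what is moved stays moved. The work goes in short steps, each a Python script; the robot and the scene stay as the last script left them, time stands still between calls to the robot, and variables do not carry over. Pictures are saved under pics/ and viewed, at most 10 in all, crops included, and the job is handed in when it is done.

```bash
mkdir -p pics; python3 - <<'E'
from cell import r, optics
import numpy as np, cv2, pickle
d={}
for n in ["scene","top","wrist"]:
    im=optics.get_image(n); d[n]=im
    print(n,{k:(v if not hasattr(v,'shape') or v.size<20 else v.shape) for k,v in im.items() if k!='pixels' and k!='depth'})
pickle.dump(d,open('d0.pkl','wb'))
a=cv2.resize(d['scene']['pixels'],(800,600),interpolation=cv2.INTER_CUBIC); cv2.imwrite('pics/s0.png',a[...,::-1])
a=cv2.resize(d['top']['pixels'],(800,600),interpolation=cv2.INTER_CUBIC); cv2.imwrite('pics/t0.png',a[...,::-1])
print(r.finger_overhang,r.current_t(),r.current_ee_rot(),r.current_tool_pos())
E
```

```text
scene {'fx': 466.51210071154964, 'fy': 466.51210071154964, 'cx': 262.0700745078834, 'cy': 192.7873545545969, 'camera_from_world': array([[ 0.7557662 , -0.65475853, -0.01042678, -0.62371952],
       [-0.51186051, -0.58074284, -0.63303758,  0.27532603],
       [ 0.40843148,  0.48376546, -0.77405084,  1.2222769 ],
       [ 0.        ,  0.        ,  0.        ,  1.        ]])}
top {'fx': 397.3456480616953, 'fy': 397.3456480616953, 'cx': 250.66374134130763, 'cy': 186.6772307894951, 'camera_from_world': array([[ 1.29429579e-01, -9.91588156e-01,  9.55903944e-04,
        -3.11198049e-01],
       [-8.85962296e-01, -1.16075331e-01, -4.48995910e-01,
         5.80937406e-01],
       [ 4.45329983e-01,  5.72664567e-02, -8.93533300e-01,
         8.74346850e-01],
       [ 0.00000000e+00,  0.00000000e+00,  0.00000000e+00,
         1.00000000e+00]])}
wrist {'fx': 273.56760840463505, 'fy': 273.56760840463505, 'cx': 260.28080617239885, 'cy': 190.93832494988777, 'mount': array([[-3.53805203e-04, -9.66056285e-01, -2.58331433e-01,
         6.62556123e-02],
       [ 9.99999901e-01, -2.72170292e-04, -3.51770382e-04,
        -2.30201520e-04],
       [ 2.69519847e-04, -2.58331532e-01,  9.66056286e-01,
        -1.20899792e-01],
       [ 0.00000000e+00,  0.00000000e+00,  0.00000000e+00,
         1.00000000e+00]])}
0.022 0.15 [ 2.11294298e-01  9.77422398e-01 -4.05429073e-04 -1.07722909e-04] [0.22705392 0.50070014 0.25290299]
```

View pics/s0.png

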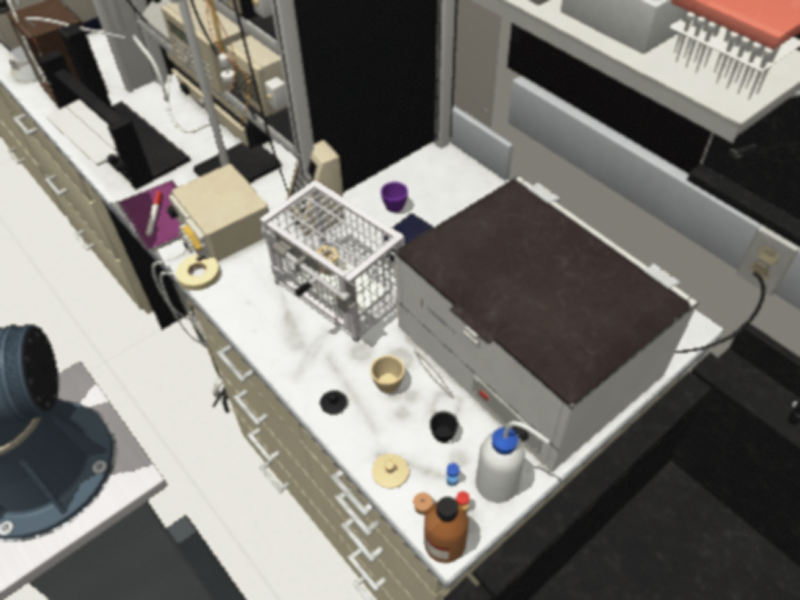

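View pics/t0.png

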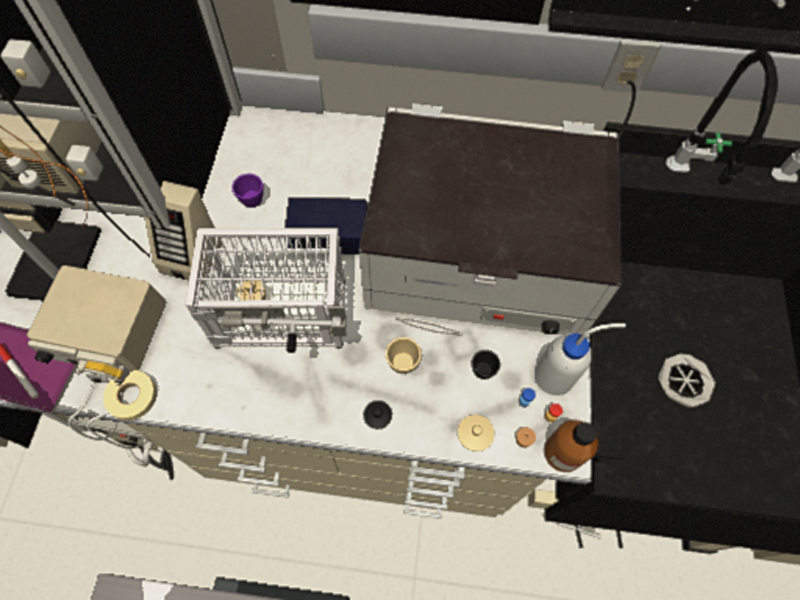

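Top view (800 px wide): ivory crucible (404,354), black crucible (486,364), black lid (378,414), ivory lid (476,432), and the bolt's black knob (291,342) on the cage front. The purple crucible (248,190) and the tan tape ring (130,394) are not meant. Next I measure with depth and colour.

```bash
cat > h.py <<'E'
import numpy as np, cv2, pickle
from scipy.spatial.transform import Rotation as R
def cloud(im,T=None):
    """world points per pixel; T = world_from_camera"""
    if T is None: T=np.linalg.inv(im['camera_from_world'])
    v,u=np.mgrid[0:384,0:512]; z=im['depth']
    p=np.stack([(u-im['cx'])/im['fx']*z,(v-im['cy'])/im['fy']*z,z],-1)
    return p@T[:3,:3].T+T[:3,3]
def plane(im,uv,h,T=None):
    if T is None: T=np.linalg.inv(im['camera_from_world'])
    d=T[:3,:3]@np.array([(uv[0]-im['cx'])/im['fx'],(uv[1]-im['cy'])/im['fy'],1])
    return T[:3,3]+d*(h-T[2,3])/d[2]
E
python3 - <<'E'
from h import *
d=pickle.load(open('d0.pkl','rb'))
for cam,objs in {'top':dict(ic=(404,354),bc=(486,364),bl=(378,414),il=(476,432),knob=(291,342),v0=(527,397),v2=(555,411),st=(525,437),wb=(562,365),pur=(248,190)),
 'scene':dict(ic=(388,373),bc=(444,427),bl=(334,402),il=(390,471),knob=(304,290))}.items():
    im=d[cam]; P=cloud(im); hsv=cv2.cvtColor(im['pixels'],cv2.COLOR_RGB2HSV)
    for n,(u,v) in objs.items():
        u=u/1.5625;v=v/1.5625
        print(cam,n,P[int(v),int(u)].round(3),hsv[int(v),int(u)],end=' ')
        m=((hsv[...,2]<70) if n in('bc','bl','knob') else (hsv[...,1]>60)).astype(np.uint8)
        k,l,s,c=cv2.connectedComponentsWithStats(m)
        vv,uu=np.nonzero(m); i=np.argmin((uu-u)**2+(vv-v)**2); L=l[vv[i],uu[i]]
        q=P[l==L]; print('n',s[L,4],'bbox',s[L,:4],'c',c[L].round(1),'min',np.percentile(q,3,0).round(3),'max',np.percentile(q,97,0).round(3))
im=d['top'];P=cloud(im)
for cam in('top','scene'):
    P=cloud(d[cam])
    m=(abs(P[...,2]-.177)<.006)&(P[...,1]>.1)&(P[...,1]<.7)&(P[...,0]<.75)
    q=P[m][:,:2].astype(np.float32); print(cam,len(q),q.min(0),q.max(0),cv2.minAreaRect(q))
E
```

```text
top ic [ 0.564 -0.261  0.004] [ 21 100 230] n 415 bbox [247 216  23  23] c [257.8 226.7] min [ 0.518 -0.289  0.003] max [ 0.575 -0.235  0.051]
top bc [ 0.565 -0.408  0.007] [ 0  0 35] n 245 bbox [302 225  18  18] c [310.3 233. ] min [ 0.529 -0.423  0.004] max [ 0.572 -0.382  0.043]
top bl [ 0.443 -0.231  0.033] [30  5 50] n 231 bbox [233 257  18  17] c [241.4 264.9] min [ 0.427 -0.25   0.008] max [ 0.467 -0.211  0.031]
top il [ 0.434 -0.395  0.031] [ 22  95 237] n 437 bbox [293 265  23  24] c [304.1 276.7] min [ 0.41  -0.423  0.008] max [ 0.465 -0.37   0.031]
top knob [ 0.503 -0.092  0.158] [10 28 27] n 62 bbox [184 213   6  13] c [186.3 219.1] min [ 0.488 -0.099  0.149] max [ 0.514 -0.087  0.161]
top v0 [ 0.496 -0.473  0.051] [110 168 187] n 83 bbox [333 248  10  12] c [337.  253.5] min [ 0.494 -0.485  0.011] max [ 0.511 -0.467  0.052]
top v2 [ 0.48  -0.52   0.048] [  3 197 216] n 101 bbox [349 258  12  12] c [354.  263.5] min [ 0.474 -0.53   0.005] max [ 0.493 -0.512  0.051]
top st [ 0.439 -0.478  0.021] [ 14 137 182] n 132 bbox [330 273  13  13] c [336.1 279.3] min [ 0.423 -0.493 
[... 657 characters left out ...]
[206 251  15  13] c [213.1 257. ] min [ 0.426 -0.252  0.007] max [ 0.463 -0.215  0.031]
scene il [ 0.432 -0.403  0.021] [ 21  84 137] n 376 bbox [239 291  23  21] c [249.5 300.9] min [ 0.411 -0.425  0.007] max [ 0.461 -0.374  0.03 ]
scene knob [ 0.498 -0.1    0.157] [120   9  28] n 37 bbox [190 181   9   8] c [193.7 184.5] min [ 0.487 -0.102  0.147] max [ 0.512 -0.091  0.159]
top 369 [0.61574167 0.11386722] [0.74385655 0.44755125] ((0.678551197052002, 0.2744923532009125), (0.08438011258840561, 0.33671942353248596), 9.689547538757324)
scene 299 [0.44993165 0.11250032] [0.746674  0.6987991] ((0.5917072296142578, 0.4052635729312897), (0.2557510435581207, 0.6140860319137573), 6.1542840003967285)
```

```bash
cat >> h.py <<'E'
DN=np.array([0,1.,0,0])
def yawq(a): return (R.from_rotvec([0,0,a])*R.from_quat(DN)).as_quat()
def wrist(r,optics):
    p,q=r.current_tool_pos(),r.current_ee_rot()
    im=optics.get_image('wrist'); T=np.eye(4); T[:3,:3]=R.from_quat(q).as_matrix(); T[:3,3]=p
    return im,T@im['mount']
E
python3 - <<'E'
from h import *
d=pickle.load(open('d0.pkl','rb'))
for cam in('top','scene'):
    P=cloud(d[cam]).reshape(-1,3)
    m=(abs(P[:,2]-.176)<.006)&(abs(P[:,1])<.2)&(P[:,0]>.52)&(P[:,0]<.78)
    print(cam,cv2.minAreaRect(P[m][:,:2].astype(np.float32)))
    for y in(-.26,-.40):
        f=P[(abs(P[:,1]-y)<.03)&(P[:,2]>.07)&(P[:,0]>.5)&(P[:,0]<.75)]
        print('furnace',y,np.percentile(f,[2,50],0).round(3).tolist(), f[:,2].max())
from cell import r,optics
C=dict(bl=(.446,-.232),bc=(.550,-.404),il=(.437,-.398),ic=(.546,-.263))
d={}
for n in('ic','bc','il','bl'):
    x,y=C[n]
    r.move_to([x-.01,y,.15+(.03 if n[1]=='c' else 0)],DN); 
    im,T=wrist(r,optics); d[n]=(im,T)
pickle.dump(d,open('d1.pkl','wb')); print(r.current_t())
cv2.imwrite('pics/w1.png',np.vstack([np.hstack([cv2.resize(d[a][0]['pixels'],(400,300)) for a in p]) for p in(('ic','bc'),('il','bl'))])[...,::-1])
E
```

```text
top ((0.6256762146949768, 0.010541290044784546), (0.39836961030960083, 0.21282029151916504), 75.61798858642578)
furnace -0.26 [[0.637, -0.289, 0.079], [0.653, -0.26, 0.235]] 0.2470757998251638
furnace -0.4 [[0.624, -0.429, 0.08], [0.652, -0.4, 0.235]] 0.24785099748296346
scene ((0.6253302693367004, 0.011919811367988586), (0.40186870098114014, 0.21193110942840576), 75.47628784179688)
furnace -0.26 [[0.635, -0.289, 0.081], [0.652, -0.261, 0.233]] 0.24680823805148222
furnace -0.4 [[0.624, -0.429, 0.079], [0.649, -0.401, 0.232]] 0.2456869886587929
5.1167
```

View pics/w1.png

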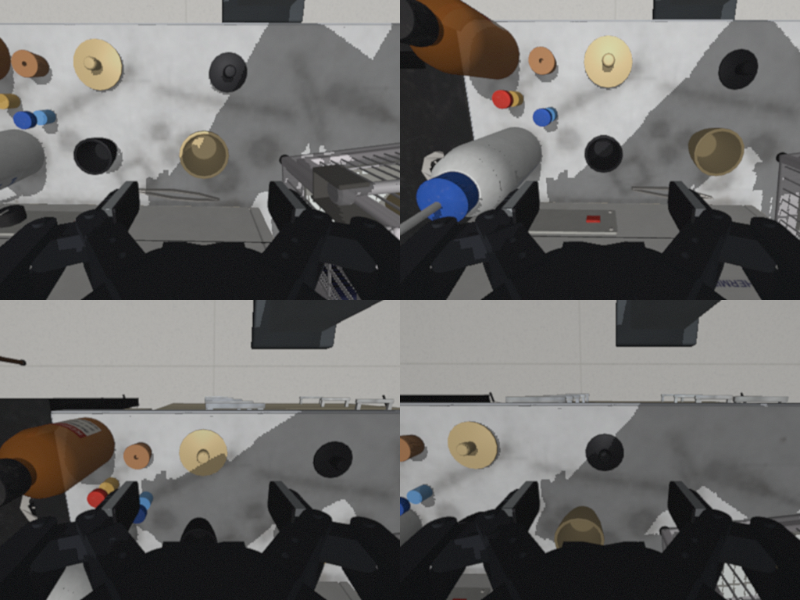

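Each wrist view shows its target below the jaws: ivory crucible (204,155), black crucible (603,153), ivory lid (203,452), black lid (604,452). Next I fit circles to the rim and disc points.

```bash
python3 - <<'E'
from h import *
d=pickle.load(open('d1.pkl','rb')); d0=pickle.load(open('d0.pkl','rb'))
C=dict(bl=(.446,-.232),bc=(.550,-.404),il=(.437,-.398),ic=(.546,-.263))
B=dict(bl=(.007,.0145),il=(.007,.0145),bc=(.036,.044),ic=(.044,.052))
for n in C:
    for src in ('wrist','top','scene'):
        if src=='wrist': P=cloud(*d[n])
        else: P=cloud(d0[src])
        P=P.reshape(-1,3)
        m=(np.hypot(P[:,0]-C[n][0],P[:,1]-C[n][1])<.045)&(P[:,2]>B[n][0])&(P[:,2]<B[n][1])
        q=P[m]; c,rad=cv2.minEnclosingCircle(q[:,:2].astype(np.float32))
        print(n,src,len(q),np.round(c,4),round(rad*2,4),q[:,2].mean().round(4))
    # knob top for lids
    if n[1]=='l':
        P=cloud(*d[n]).reshape(-1,3); q=P[(np.hypot(P[:,0]-C[n][0],P[:,1]-C[n][1])<.02)&(P[:,2]>.027)&(P[:,2]<.036)]
        print(' knob',np.round(cv2.minEnclosingCircle(q[:,:2].astype(np.float32)),4) if 0 else (q.mean(0).round(4),np.ptp(q,axis=0).round(4)))
# cage top: corners of rect mask, connected part only
P=cloud(d0['top']); m=((abs(P[...,2]-.176)<.006)&(abs(P[...,1]-.01)<.16)&(P[...,0]>.5)&(P[...,0]<.78)).astype(np.uint8)
q=P[m>0]; print(len(q))
import sys
for s in np.linspace(-.14,.16,13):
    z=q[abs(q[:,1]-s)<.012]
    if len(z): print(s.round(3),len(z),np.sort(z[:,0])[[0,-1]].round(3))
# knob
for cam in('top','scene'):
    im=d0[cam];P=cloud(im);v=im['pixels'].max(2)
    k=P[(v<70)&(P[...,2]>.135)&(P[...,2]<.17)&(abs(P[...,0]-.5)<.035)&(abs(P[...,1]+.095)<.03)]
    u,s,vt=np.linalg.svd(k-k.mean(0)); print(cam,'knob',len(k),k.mean(0).round(4),vt[0].round(3),k.min(0).round(3),k.max(0).round(3))
E
```

```text
bl wrist 1630 [ 0.4449 -0.2307] 0.0499 0.0107
bl top 223 [ 0.448  -0.2363] 0.0613 0.011
bl scene 173 [ 0.4463 -0.2317] 0.0505 0.0105
 knob (array([ 0.4443, -0.2306,  0.0297]), array([0.0146, 0.0149, 0.0046]))
bc wrist 623 [ 0.5495 -0.4037] 0.0495 0.0397
bc top 83 [ 0.5519 -0.4029] 0.0494 0.0399
bc scene 88 [ 0.552  -0.4053] 0.0515 0.0394
il wrist 2640 [ 0.4361 -0.3979] 0.0621 0.0107
il top 376 [ 0.4383 -0.3971] 0.0621 0.0109
il scene 342 [ 0.4376 -0.3993] 0.0623 0.0104
 knob (array([ 0.4351, -0.398 ,  0.0298]), array([0.0142, 0.015 , 0.0044]))
ic wrist 844 [ 0.5452 -0.2617] 0.0617 0.0477
ic top 110 [ 0.5471 -0.2618] 0.0616 0.0479
ic scene 100 [ 0.5475 -0.264 ] 0.0642 0.0472
2311
-0.14 245 [0.558 0.698]
-0.115 198 [0.557 0.701]
-0.09 189 [0.554 0.697]
-0.065 197 [0.548 0.694]
-0.04 202 [0.544 0.692]
-0.015 198 [0.541 0.687]
0.01 202 [0.538 0.683]
0.035 193 [0.535 0.68 ]
0.06 210 [0.533 0.678]
0.085 276 [0.533 0.674]
0.11 40 [0.7   0.741]
0.135 35 [0.699 0.709]
0.16 39 [0.69  0.709]
top knob 61 [ 0.501  -0.0929  0.1565] [-0.993 -0.106 -0.058] [ 0.488 -0.099  0.148] [ 0.517 -0.084  0.161]
scene knob 36 [ 0.4998 -0.0961  0.1539] [-0.996 -0.069 -0.051] [ 0.487 -0.102  0.147] [ 0.515 -0.091  0.159]
```

All diameters match the given sizes (49.9, 49.5, 62.1 and 61.7 mm). I place the black lid first.

```bash
cat >> h.py <<'E'
def lid(r,L,Cc,seat):
    r.set_gripper(.45)
    r.move_to([*L,.09],DN); r.move_linear([*L,.037],vel=.1)
    r.set_gripper(0,30); print('open',r.current_opening(),'F',r.current_finger_force())
    r.move_linear([*L,.12],vel=.2)
    r.move_to([*Cc,.037+seat+.03],DN)
    r.move_linear([*Cc,.037+seat+.008],vel=.1); f0=np.array(r.current_contact_force())
    for dz in (.004,.002,.001,0):
        r.move_linear([*Cc,.037+seat+dz],vel=.05)
        f=np.array(r.current_contact_force())-f0; print(dz,f.round(2))
        if abs(f[2])>6: break
    print('open',r.current_opening(),r.current_t())
    r.set_gripper(.4)
    r.move_linear([*Cc,.15],vel=.2)
def check(r,optics,n,Cc,h):
    r.move_to([Cc[0]-.01,Cc[1],.18],DN); im,T=wrist(r,optics); P=cloud(im,T).reshape(-1,3)
    rr=np.hypot(P[:,0]-Cc[0],P[:,1]-Cc[1])
    for lo,hi,w in((h-.004,h+.004,'disc'),(h+.015,h+.022,'knob')):
        q=P[(rr<.045)&(P[:,2]>lo)&(P[:,2]<hi)]
        if len(q): print(n,w,len(q),np.round(cv2.minEnclosingCircle(q[:,:2].astype(np.float32))[0],4),q[:,2].mean().round(4),np.ptp(q[:,:2],axis=0).round(4))
    return im
E
python3 - <<'E'
from h import *; from cell import r,optics
lid(r,(.4446,-.2307),(.5495,-.4037),.034)
check(r,optics,'bl',(.5495,-.4037),.045); print(r.current_t())
E
```

```text
open 0.15363259698833986 F 29.173099100589752
0.004 [-0.72  1.1  -0.45]
0.002 [-0.2   1.93 -0.56]
0.001 [-1.02  1.17  3.35]
0 [-2.64  2.4   9.8 ]
open 0.1516782175120533 9.7667
bl disc 1679 [ 0.5496 -0.4035] 0.0453 [0.0495 0.0484]
bl knob 222 [ 0.5495 -0.4036] 0.0641 [0.0147 0.0148]
10.95
```

```bash
python3 - <<'E'
from h import *; from cell import r,optics
r.move_linear([.45,-.39,.15],vel=.3)
lid(r,(.4356,-.3980),(.5452,-.2617),.042)
check(r,optics,'il',(.5452,-.2617),.053); print(r.current_t())
r.move_to([.47,-.10,.27],yawq(.135)); im,T=wrist(r,optics)
pickle.dump((im,T),open('d2.pkl','wb')); print(r.current_t())
cv2.imwrite('pics/k.png',cv2.resize(im['pixels'],(800,600))[...,::-1])
P=cloud(im,T); v=im['pixels'].max(2)
k=P[(v<70)&(P[...,2]>.135)&(P[...,2]<.17)&(abs(P[...,0]-.5)<.035)&(abs(P[...,1]+.095)<.03)]
u,s,vt=np.linalg.svd(k-k.mean(0)); print('knob',len(k),k.mean(0).round(4),vt[0].round(3),k.min(0).round(4),k.max(0).round(4))
print(cv2.minAreaRect((k[:,:2]*1000).astype(np.float32)))
E
```

```text
open 0.1556458959466564 F 29.2675119638443
0.004 [1.37 0.62 0.46]
0.002 [1.77 1.02 0.06]
0.001 [0.35 0.76 4.56]
0 [-2.69  3.2  14.27]
open 0.1564330610121052 15.6833
il disc 2872 [ 0.5456 -0.2613] 0.0532 [0.062  0.0611]
il knob 235 [ 0.5457 -0.2615] 0.072 [0.0148 0.0152]
16.8333
17.6833
knob 525 [ 0.5009 -0.0916  0.1555] [ 0.995  0.096 -0.04 ] [ 0.485  -0.1173  0.1474] [ 0.5348 -0.0684  0.16  ]
((509.3416442871094, -95.9180679321289), (46.24331283569336, 49.309852600097656), 7.745530605316162)
```

View pics/k.png

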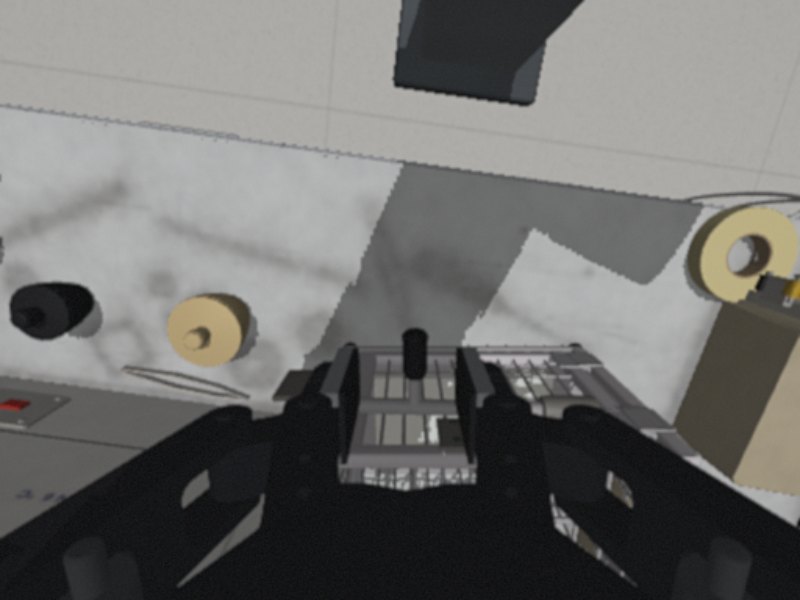

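Both lids are seated (disc tops at 53 and 45 mm). The knob runs from (414,330) to (414,378) in the wrist view, clear on both sides. Next I grip, lift and draw.

```bash
python3 - <<'E'
from h import *; from cell import r,optics
im,T=pickle.load(open('d2.pkl','rb')); P=cloud(im,T); v=im['pixels'].max(2)
k=P[(v<70)&(P[...,2]>.153)&(P[...,2]<.17)&(abs(P[...,0]-.5)<.03)&(abs(P[...,1]+.095)<.012)]
u,s,vt=np.linalg.svd(k-k.mean(0)); print(len(k),k.mean(0).round(4),vt[0].round(3),k.min(0).round(4),k.max(0).round(4))
a=.135; ex=np.array([np.cos(a),np.sin(a),0]); ey=np.array([-np.sin(a),np.cos(a),0])
m=k.mean(0); K=m+ex*((.5015-m[0])/ex[0]); K[2]=k[:,2].max()-.0075; print('K',K.round(4))
if len(k)<40 or not .145<K[2]<.156: raise SystemExit
g=K+[0,0,.003]
r.set_gripper(.45); r.move_to(g+[0,0,.06],yawq(a)); r.move_linear(g,vel=.1)
f0=np.array(r.current_contact_force())
r.set_gripper(0,40); print('open',r.current_opening(),r.current_finger_force(),(np.array(r.current_contact_force())-f0).round(2))
for dy,dz in((0,.004),(0,.0075),(.008,.0075),(.016,.0075),(.024,.0075),(.031,.0075)):
    r.move_linear(g+ey*dy+[0,0,dz],vel=.05); r.sleep(.1)
    f=np.array(r.current_contact_force())-f0
    print(dy,dz,'F cage',(f@ex).round(2),(f@ey).round(2),f[2].round(2),'open',round(r.current_opening(),3))
    if abs(f@ey)>25: print('STOP');break
np.save('g.npy',g); im=optics.get_image('top'); cv2.imwrite('pics/g.png',cv2.resize(im['pixels'][120:264,90:282],(800,600),interpolation=cv2.INTER_CUBIC)[...,::-1]); print(r.current_t())
E
```

```text
436 [ 0.4997 -0.0917  0.1563] [0.99  0.139 0.003] [ 0.4854 -0.0998  0.1531] [ 0.5172 -0.0837  0.16  ]
K [ 0.5015 -0.0914  0.1525]
open 0.16074145883493987 39.023144245147705 [-0.91  1.47  4.65]
0 0.004 F cage 0.18 0.16 -5.0 open 0.156
0 0.0075 F cage 0.28 -0.52 -3.95 open 0.161
0.008 0.0075 F cage 1.21 2.76 -4.27 open 0.163
0.016 0.0075 F cage 1.31 2.92 -4.63 open 0.157
0.024 0.0075 F cage 0.88 3.43 -5.18 open 0.157
0.031 0.0075 F cage 1.51 2.01 -5.02 open 0.16
21.7167
```

View pics/g.png

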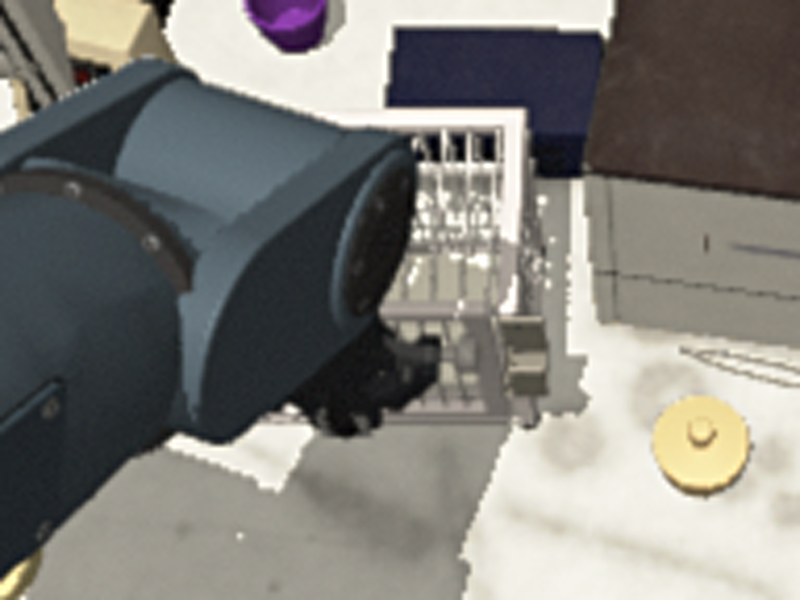

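The bolt head (463,350) is clear of the keeper (525,355), and the 2–3 N draw force agrees. Next I swing the gate along its arc.

```bash
python3 - <<'E'
from h import *; from cell import r,optics
a=.135; ex=np.array([np.cos(a),np.sin(a),0]); ey=np.array([-np.sin(a),np.cos(a),0])
g=np.load('g.npy'); H=g+ex*.057+ey*.150; p0=g+ey*.031+[0,0,.0075]; f0=np.array(r.current_contact_force())
for th in np.arange(.0625,.501,.0625):
    p=H+R.from_rotvec([0,0,-th]).apply(p0-H)
    r.move_linear(p,rot=yawq(a-th),vel=.06)
    f=R.from_rotvec([0,0,th-a]).apply(np.array(r.current_contact_force())-f0)
    print(th.round(3),f.round(2),round(r.current_opening(),3))
    if np.linalg.norm(f)>25: print('STOP');break
r.sleep(.5); print(r.current_t(),r.current_finger_force(),r.current_tool_pos())
d={n:optics.get_image(n) for n in('top','scene')}; im,T=wrist(r,optics); d['w']=(im,T)
pickle.dump(d,open('d3.pkl','wb'))
cv2.imwrite('pics/e.png',np.hstack([cv2.resize(d['top']['pixels'][120:300,90:330],(400,300)),cv2.resize(d['scene']['pixels'][100:280,130:370],(400,300))])[...,::-1])
for cam in('top','scene'):
    P=cloud(d[cam]).reshape(-1,3)
    for n,c,h in(('il',(.5456,-.2613),.053),('bl',(.5496,-.4035),.045)):
        q=P[(np.hypot(P[:,0]-c[0],P[:,1]-c[1])<.045)&(abs(P[:,2]-h)<.004)]; print(cam,n,len(q),np.round(cv2.minEnclosingCircle(q[:,:2].astype(np.float32)),3) if 0 else q.mean(0).round(4))
E
```

```text
0.062 [ 0.74 -1.22 -0.68] 0.157
0.125 [-0.53 -1.42  0.77] 0.159
0.188 [ 0.06 -2.03  0.3 ] 0.155
0.25 [ 0.43 -2.46  0.7 ] 0.159
0.312 [ 1.72 -2.42  0.85] 0.16
0.375 [ 1.89 -2.42  0.91] 0.161
0.438 [ 1.97 -2.17  1.09] 0.159
0.5 [ 2.8  -2.43  0.79] 0.156
24.4833 39.66717481613159 [ 0.442203   -0.02600159  0.16307216]
top il 346 [ 0.546  -0.2615  0.0538]
top bl 213 [ 0.5505 -0.4023  0.0456]
scene il 276 [ 0.5443 -0.2642  0.0526]
scene bl 206 [ 0.5501 -0.4063  0.0449]
```

View pics/e.png

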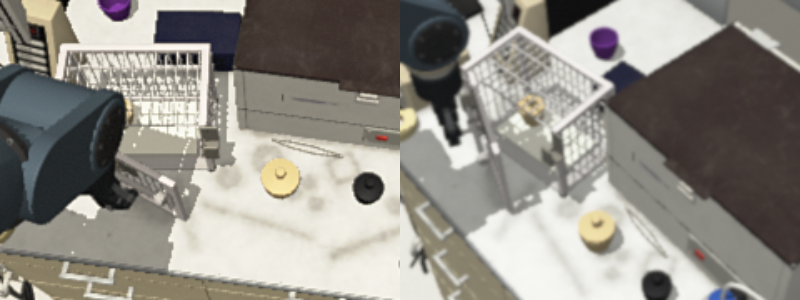

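The gate stands open with its free edge at (180,205) in the left (top) half of the picture, held by the knob at about 40 N grip. Both lids are seated at (280,178) and (368,187), so I hand in.

```bash
python3 -c "
from cell import r
print(r.hand_in())"
```

```text
the job is handed in; nothing more can be done
None
```

Both crucibles have their own lids fully seated, the bolt is drawn, and I handed in at about 25 s with the gripper holding the gate about 0.5 rad (10 cm) open; the bystanders were never touched on purpose, and no verdict came back.

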